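# Fit the washed crank to the hand chopper and try it

## Task

The crank of the hand-operated chopper is drying in the leaning stand. Take it out, set it upright on the toothed drive in the chopper's lid, turn it until the teeth mesh and push it fully home; then crank it clockwise (seen from above) a quarter turn or a little more so that the drive and blades go round with it. Leave the crank home on the drive, let go, and leave the other things where they stand.

Things in the scene. Friction and masses are not known exactly. Their poses are not given: they have to be found in the camera images.
- crank: Loose crank, 0.14 to 0.28 kg, 139 mm long, 67 high. Origin: centre of the spline's underside; z is its turning axis, from spline to grip. z 0 to 17 mm: grey star spline, core radius 16, six fins 8 mm thick out to radius 30, one every 60 degrees from its own +x (lowest 3 mm only 6 thick). z 17 to 22: white round flange, radius 40. Above it the grip and the arm.
- crank_grip (a point): Middle of the crank's black flat upright grip, on its axis 48 mm above its origin; axes as the crank's. The grip is 42 mm along x, 24 mm along y (take it by the faces to +y and -y) and spans z 22 to 67 mm of the crank.
- crank_knob (a point): Middle of the black knob at the end of the crank's arm, 88 mm from the axis along the crank's -x and 50 mm above its origin; radius 11 mm, top at z = 66 mm. The steel arm is 18 mm wide, z 22 to 30 mm, and runs from the grip along -x over one fin.
- crank_seat (a point): Centre of the underside of the crank's flange, on its axis 17 mm above its origin; axes as the crank's. Coincides with drive_rim in height when the crank is home.
- stand: Fixed white draining stand, left or right of the chopper. Origin on the worktop under the tube's rim centre; footplate 110 mm wide, from x = -45 to +85 mm. Its tube leans 28 degrees from vertical towards its own -x (towards the robot, yaw within 0.3 rad). The crank's spline stands in the tube, so its axis leans likewise, arm hanging down the slope towards the robot.
- stand_rim (a point): Centre of the rim of the stand's leaning tube, 100 mm above the worktop: outer radius 42, bore radius 32 (2 mm play round the spline), 32 mm deep. The crank's flange lies on this rim; it comes out along its own axis, 17 mm of spline to clear.
- chopper: Fixed hand chopper: grey foot, clear bowl with steel blades, white lid; diameter 132 mm at the foot, lid top 96 mm above the worktop. Origin: centre of its underside. In the middle of the lid turns the grey toothed drive.
- drive (a joint): Angle of the drive in the lid, rad; grows as the drive turns clockwise seen from above; starts anywhere between -0.52 and 0.52. It turns freely past a full turn, with a steady friction of about 0.2 N m, and stays where it is left.
- drive_rim (a point): Centre of the drive's top rim, 119 mm above the worktop, axis upright; turns with the drive. The drive is an upward-open cup, outer radius 38, bore 33, 19 mm deep, with six inward teeth 9 mm thick, rim-high, reaching in to radius 20. GAPS lie at its own +x and every 60 degrees: the crank meshes when both yaws differ by a multiple of 60 (5 degrees play); else it rides 17 mm high.
- drive_mark (a point): A point on the drive's top rim at its own +x axis, 35.5 mm from the centre; turns with the drive.
- salt_shaker: Salt shaker with grey cap, 44 x 44 x 90 mm, a bystander. Origin: underside centre.
- lime: Green lime, 52 x 45 x 45 mm, a bystander. Origin: underside centre.
- honey_jar: Glass jar of honey with dark lid, 65 x 65 x 86 mm, a bystander. Origin: underside centre.
- spice_jar: Spice jar with black cap, 45 x 45 x 105 mm, a bystander. Origin: underside centre.
- grey_cup: Matte grey tumbler, 74 x 74 x 98 mm, a bystander. Origin: underside centre.
- soap_bottle: Clear pink soap bottle with pump, 47 x 76 x 177 mm, a bystander. Origin: underside centre.
Mind the look-alikes: they are no part of the job. What is shaped like the chopper but turquoise is not meant.

How it is judged:
By the outcome, as a careful person would: the job done as asked, in the order asked, and still so for the second after the job is handed in, with the robot touching nothing.
It also fails if it takes over 51 s, if anything falls off the work surface, if the arm or the gripper's body presses on something with over 40 N, if the wrist force passes 120 N, or if a joint passes its speed limit or range.

## Robot

A 6-joint arm with a two-finger parallel gripper is mounted at the origin on a cart in front of the work surface, level with it; the furniture and walls round the work are solid. World frame = base frame: x ahead of the robot, y to its left, z up, the work surface at z = 0. Lengths are in m, angles in rad, forces in N, time in s.
With the tool pointing down it reaches from about 0.375 to 0.975 m from the base axis. Payload 3.8 kg.
Tool frame: the origin (TCP) lies between the finger pads; the fingertips stand 14 mm ahead of it and the grasp point (between the pads) lies 5 mm behind it (r.tip_extent is the z of the fingertips in the tool frame, in m); z points along the fingers, y is the line along which they close (so a half turn about z gives the same grasp; the last joint's range is limited). The gripper opens to 85 mm and grips with 20 to 120 N. Pads are 22 mm wide; open, the fingers measure 114 mm over their backs; the gripper's body (76 mm by 85 mm) begins 54 mm behind the grasp point. The pads swing forward as they close: fully open they stand 13 mm farther back than shut.
Start: joints at [1.294, 0.264, 1.604, -0, 1.274, -0.037], TCP at [0.16, 0.656, 0.245] pointing down, gripper open.
Joint ranges: [-2.63, 2.63], [-0.94, 2.18], [0.31, 2.57], [-1.31, 4.45], [0, 2.66], [-2.55, 2.55]. Speed limits (rad/s): [2.57, 2.57, 3.14, 3.14, 3.14, 3.14].

## Interface

Orientations are given as [roll, pitch, yaw] about the fixed x, y, z axes, in that order (R = Rz(yaw) Ry(pitch) Rx(roll)).
In Python, from bench import r, vision, job gives the robot as it stands.
- The arm moves only by the tool move_arm, never from a script. Its argument "motion" is a list of rows, each a list of 5 numbers: the shift along the world's x, y, z in m, then the turn about the world's z in degrees, then the closure in counts, from 0 (fully open) to 255 (shut). A call has 1 to 20 rows; each row shifts and turns the commanded pose from where the row before left it; what a row does not reach is not made up. A row lasts 1/10 s, in which the tool goes at most 50 mm and 8.59 degrees, less where a joint would pass 70% of its speed; a pose out of reach is approached as far as the arm can. A call with a gripper value outside its range is refused whole. The fingers move at their own pace and stop on an object; "force" is the grip in N (left out, the last holds). Time passes only in rows, so rows that do not move let the fingers close. It gives the time, the measured TCP pose, the force, the opening and the grip force at its end, in the units of the state.
- r.get_obs(): the state, without advancing time (a new reading comes with each control period).
- vision.get_image(name): name is "scene" or "top"; returns the picture (480x640x3 uint8, blue, green, red); there is no depth.
- vision.calibration(name): a dict with "fx", "fy", "cx", "cy" (pixels), "world_to_cam" (4x4, takes a point from world to camera coordinates). Camera axes: x right, y down, z forward; pixel columns grow to the right and rows downward; lengths in m; the calibration is good to about 2 mm. A picture is of the moment at which its call begins. calibration takes no time and is no camera call.
- job.sign_off(): hands the job in; it is judged then, once.
The state is a dict: "time_s": time; "q": joint angles; "qvel": joint speeds; "tau": joint torques, N m; "tcp_pos": TCP position; "tool_rot": TCP orientation; "ft_force": force on the tool from outside, world axes, zero at the start; "wrist_torque": the same for the moment, N m; "width": opening from 0.0 (shut) to 1.0 (fully open); "finger_force": force on a finger pad.
Only numpy, scipy, OpenCV 4.12 (cv2) and the standard library are available. Lean on these libraries where they do the work, as an engineer would, in place of code of your own. Each camera call takes 0.05 s, during which the arm holds its last target. There are 200 camera calls.

## Working session

There is one attempt and no reset: what is moved stays moved. The work goes in short steps, Python scripts to look and compute and a tool call to move; the robot and the scene stay as the last step left them, time stands still between calls to the robot, and variables do not carry over. Pictures are saved under pics/ and viewed, at most 10 in all, crops included, and the job is handed in when it is done.

Besides the shell and the picture viewer there is one more tool, called after "Request:" as name([rows], argument=value, ...), one row to a line, values as JSON. move_arm: Moves the arm, as the interface text tells. Its arguments: {"type":"object","properties":{"motion":{"type":"array","items":{"type":"array","items":{"type":"number"}}},"force":{"type":"number"}},"required":["motion"]}

```bash
mkdir -p pics
cat > h.py <<'E'
import numpy as np, cv2
from bench import r, vision, job
def cal(n):
    c=vision.calibration(n); K=np.array([[c['fx'],0,c['cx']],[0,c['fy'],c['cy']],[0,0,1]]); return K,np.array(c['world_to_cam'])
def ray(n,u,v):
    K,T=cal(n); d=T[:3,:3].T@np.linalg.inv(K)@[u,v,1]; return -T[:3,:3].T@T[:3,3], d/np.linalg.norm(d)
def onz(n,u,v,z):
    o,d=ray(n,u,v); return o+d*(z-o[2])/d[2]
def tri(a,b):
    A=[];B=[]
    for n,u,v in (('scene',*a),('top',*b)):
        o,d=ray(n,u,v); P=np.eye(3)-np.outer(d,d); A.append(P);B.append(P@o)
    x=np.linalg.lstsq(np.vstack(A),np.hstack(B),rcond=None)[0]
    return x
def proj(n,p):
    K,T=cal(n); q=K@(T[:3,:3]@np.asarray(p)+T[:3,3]); return q[:2]/q[2]
E
python3 - <<'E'
from h import *
for n in('scene','top'):
    cv2.imwrite(f'pics/{n}0.png',vision.get_image(n)); K,T=cal(n); print(K[0],K[1],ray(n,320,240))
print(r.get_obs())
E
```

```text
[610.91642464   0.         317.49577946] [  0.         610.91642464 239.68422384] (array([-0.18165078, -0.78801054,  1.39561929]), array([ 0.36347036,  0.515986  , -0.77565955]))
[438.52608599   0.         313.55390836] [  0.         438.52608599 239.70156261] (array([0.14773146, 0.03881799, 1.50699668]), array([ 0.18454896, -0.01728267, -0.98267135]))
{'time_s': 0.1, 'q': array([ 1.29410772e+00,  2.64691798e-01,  1.60524511e+00, -1.88583322e-05,
        1.27370801e+00, -3.68831846e-02]), 'qvel': array([ 0.00067068, -0.00053966, -0.00211576,  0.00012541,  0.00077908,
       -0.00030623]), 'tau': array([-2.83990653e-05, -5.16708183e+01, -3.68590379e+01,  5.50420381e-06,
        6.33041142e-03, -1.62926500e-05]), 'tcp_pos': array([0.16014407, 0.65507158, 0.24407294]), 'tool_rot': array([-3.13954112e+00, -5.76681700e-05,  2.90179271e+00]), 'ft_force': array([-0.03051357,  0.94797228,  0.11517253]), 'wrist_torque': array([-0.05444549, -0.04729815, -0.01239733]), 'finger_force': 0.0, 'width': 1.00087216238763}
```

View pics/scene0.png

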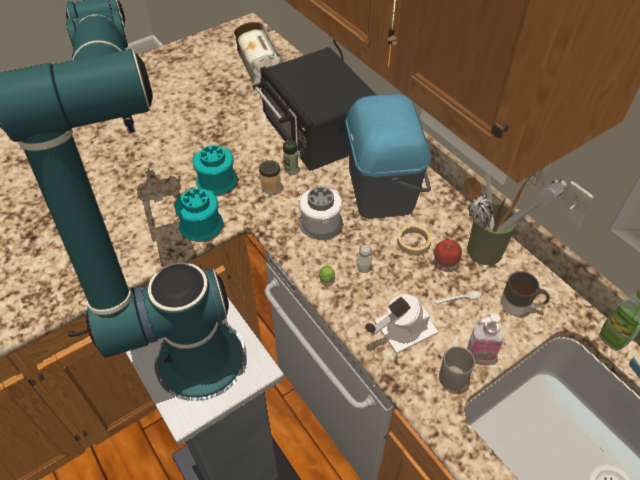

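View pics/top0.png

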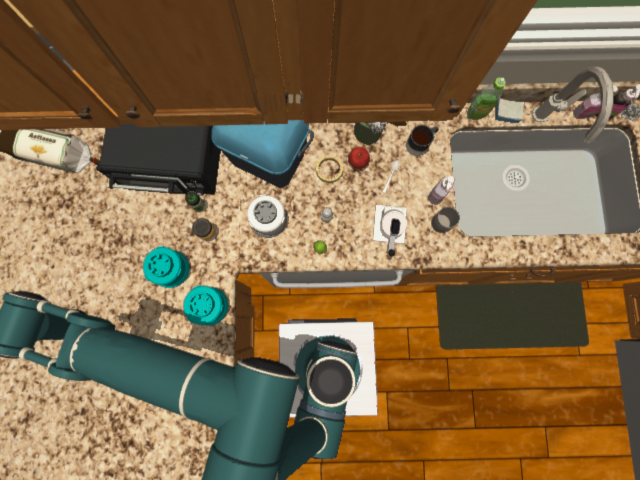

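The white chopper is at top (266,215) and scene (320,210). The crank in its stand is at top (393,228) and scene (403,312), with the arm hanging towards the robot. The turquoise objects are decoys. The bystanders nearby are the salt shaker at top (327,214) and the lime at top (320,247). Next I'll zoom in on both.

Run:
```python
from h import *
s=cv2.imread('pics/scene0.png');t=cv2.imread('pics/top0.png')
def c(im,u,v,k=6): 
    w,h=400//k,300//k; u0,v0=u-w//2,v-h//2
    print(u0,v0); return cv2.resize(im[v0:v0+h,u0:u0+w],(400,300),interpolation=cv2.INTER_CUBIC)
m=np.vstack([np.hstack([c(s,320,205),c(s,400,320,4)]),np.hstack([c(t,266,215),c(t,391,230)])])
cv2.imwrite('pics/m1.png',m)
```

```text
287 180
350 283
233 190
358 205
```

View pics/m1.png

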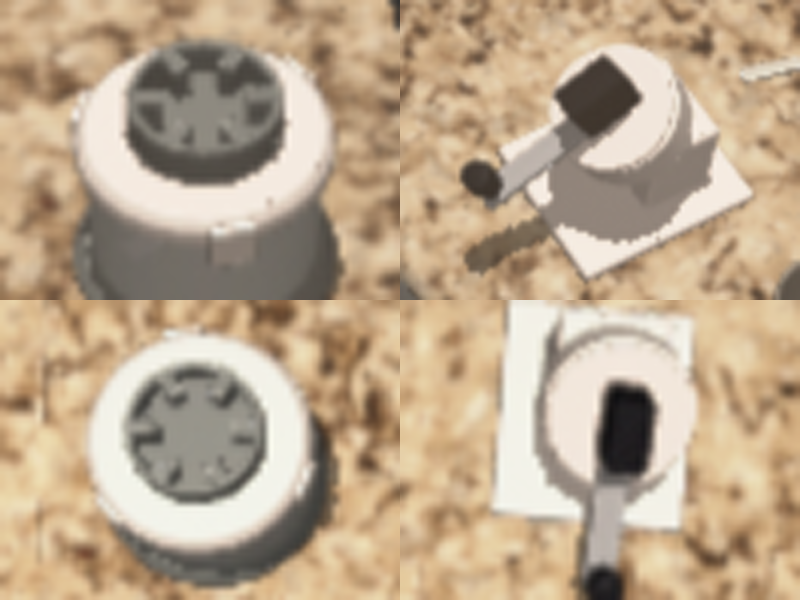

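```bash
cat > m.py <<'E'
from h import *
s=cv2.imread('pics/scene0.png');t=cv2.imread('pics/top0.png')
d=tri((320.8,195.8),(264.8,211.5)); k=tri((370,327.5),(391,251.7)); f=tri((403.7,309.5),(393.8,222.8))
print('drive',d,'knob',k,'flange',f)
# dark grip centroids
def dark(im,u,v,w):
    g=im[v-w:v+w,u-w:u+w].max(2)<75; n,l,st,c=cv2.connectedComponentsWithStats(g.astype(np.uint8)); i=1+st[1:,4].argmax(); return c[i]+[u-w,v-w],st[i,4]
a=dark(s,399,307,16);b=dark(t,395,227,14);print(a,b,'grip',tri(a[0],b[0]))
for n,u,v in(('top',327,212),('top',320,247)): print(onz(n,u,v,.05))
for u,v in((375,205),(375,241),(245,270),(405,270)):print('plate/edge',onz('top',u,v,0))
# drive polar samples: angle vs brightness at r=27 mm, top & scene, on rim plane
for n,im in(('top',t),('scene',s)):
  G=cv2.cvtColor(im,cv2.COLOR_BGR2GRAY)
  c=onz(n,*((264.8,211.5) if n=='top' else (320.8,195.8)),.119)
  S=np.zeros(72)
  for i in range(72):
    th=np.radians(i*5)
    S[i]=np.mean([cv2.getRectSubPix(G,(1,1),tuple(map(float,proj(n,c+rr*np.array([np.cos(th),np.sin(th),0])))))[0,0] for rr in(.024,.026,.028,.03)])
  print(n,c,S.astype(int).tolist(),'gap yaw(darkest) mod60:',np.degrees(np.angle(-(S*np.exp(6j*np.radians(np.arange(72)*5))).sum()))/6)
E
python3 m.py
```

```text
drive [0.50821999 0.19077969 0.1227123 ] knob [ 0.37015174 -0.2175404   0.08913023] flange [ 0.46506927 -0.23024986  0.10089024]
(array([399.09756098, 307.2195122 ]), np.int32(205)) (array([394.80373832, 226.26168224]), np.int32(107)) grip [ 0.44848993 -0.22850891  0.123912  ]
[ 0.51830513 -0.0131133   0.05      ]
[0.39735947 0.01377417 0.05      ]
plate/edge [ 0.55288502 -0.18592244  0.        ]
plate/edge [ 0.42301755 -0.17975354  0.        ]
plate/edge [0.33100404 0.27377091 0.        ]
plate/edge [ 0.3190521  -0.27841246  0.        ]
top [0.50686291 0.19209077 0.119     ] [132, 133, 132, 129, 136, 142, 138, 120, 118, 125, 132, 127, 124, 125, 123, 129, 138, 143, 110, 86, 80, 115, 136, 142, 142, 140, 148, 156, 153, 143, 117, 92, 102, 133, 146, 150, 150, 148, 146, 145, 147, 149, 143, 130, 131, 143, 146, 147, 146, 143, 132, 108, 102, 125, 142, 152, 153, 146, 146, 145, 141, 130, 103, 77, 85, 120, 142, 145, 137, 132, 133, 133] gap yaw(darkest) mod60: 28.839288424914784
scene [0.51268884 0.19303634 0.119     ] [77, 75, 76, 78, 96, 124, 133, 131, 115, 91, 81, 79, 78, 79, 80, 90, 117, 132, 132, 117, 93, 76, 71, 70, 71, 74, 83, 108, 127, 133, 118, 98, 88, 83, 85, 91, 101, 111, 125, 137, 140, 136, 121, 102, 112, 134, 137, 137, 135, 119, 102, 108, 129, 137, 136, 131, 123, 108, 94, 86, 84, 84, 88, 95, 111, 123, 129, 123, 111, 93, 82, 78] gap yaw(darkest) mod60: -1.9321820814449933
```

Run:
```python
from h import *
c=[onz('top',u,v,.004)for u,v in((374.8,205),(372.8,239.8),(404,242.3),(405.7,207.5))]
for a,b in((1,0),(2,3)):
    e=c[a]-c[b]; print(np.degrees(np.arctan2(-e[1],-e[0])))
print(c)
```

```text
-5.891573699867467
-6.163155680699357
[array([ 0.5518251, -0.1846182,  0.004    ]), array([ 0.42670635, -0.17170703,  0.004     ]), array([ 0.41549016, -0.27991897,  0.004     ]), array([ 0.54031229, -0.29339778,  0.004     ])]
```

Request:
move_arm([
  [0.02,-0.03,0.005,1,0],
  [0.02,-0.03,0.005,1,0],
  [0.02,-0.03,0.005,1,0],
  [0.02,-0.03,0.005,1,0],
  [0.02,-0.03,0.005,1,0],
  [0.02,-0.03,0.005,1,0],
  [0.02,-0.03,0.005,1,0],
  [0.02,-0.03,0.005,1,0],
  [0.02,-0.03,0.005,0,0],
  [0.02,-0.03,0.005,0,0],
  [0.02,-0.03,0.005,0,0],
  [0.02,-0.03,0.005,0,0],
  [0.02,-0.03,0,0,0],
  [0.02,-0.03,0,0,0],
  [0.02,-0.03,0,0,0],
])

```text
time_s: 1.6
tcp_pos: [0.4607, 0.2042, 0.305]
tool_rot: [-3.141, -0.0, 3.041]
ft_force: [0.4, 0.5, 0.1]
width: 0.997
finger_force: 0.0
```

Request:
move_arm([
  [0,-0.03,0,0,0],
  [0,-0.03,0,0,0],
  [0,-0.03,0,0,0],
  [0,-0.03,0,0,0],
  [0,-0.03,0,0,0],
  [0,-0.03,0,0,0],
  [0,-0.03,0,0,0],
  [0,-0.03,0,0,0],
  [0,-0.03,0,0,0],
  [0,-0.03,0,0,0],
  [0,-0.03,0,0,0],
  [0,-0.03,0,0,0],
  [0,-0.03,0,0,0],
  [-0.01,-0.03,0,0,0],
  [-0.002,-0.013,0,0,0],
  [0,0,-0.03,0,0],
  [0,0,-0.03,0,0],
  [0,0,-0.02,0,0],
  [0,0,0,0,0],
])

```text
time_s: 3.5
tcp_pos: [0.446, -0.2255, 0.2213]
tool_rot: [3.138, -0.007, 3.041]
ft_force: [-0.3, -0.6, -0.7]
width: 1.003
finger_force: 0.0
```

Run:
```python
from h import *
print(r.get_obs()['tcp_pos'],r.get_obs()['q'],r.get_obs()['ft_force'])
s=vision.get_image('scene');t=vision.get_image('top')
a=s[220:370,310:510];b=t[170:282,330:480]
cv2.imwrite('pics/m2.png',np.hstack([cv2.resize(a,(400,300),interpolation=2),cv2.resize(b,(400,300),interpolation=2)]))
```

```text
[ 0.44597296 -0.22553667  0.22131485] [-5.18337124e-01 -4.84975636e-02  1.99335734e+00  4.49661416e-04
  1.20447623e+00 -1.98912957e+00] [-0.27434494 -0.63088707 -0.73345562]
```

View pics/m2.png

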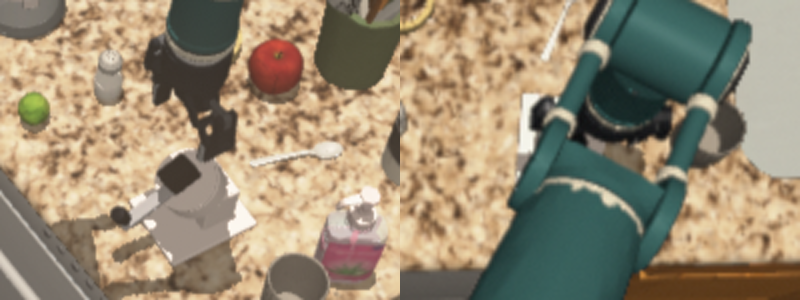

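The gripper is above the grip, with nothing else close to the fingers. I'll go down and close.

Request:
move_arm([
  [0.002,-0.003,-0.02,0,0],
  [0,0,-0.02,0,0],
  [0,0,-0.02,0,0],
  [0,0,-0.02,0,0],
  [0,0,-0.016,0,0],
  [0,0,0,0,0],
  [0,0,0,0,120],
  [0,0,0,0,200],
  [0,0,0,0,255],
  [0,0,0,0,255],
  [0,0,0,0,255],
  [0,0,0,0,255],
  [0,0,0,0,255],
], force=60)

```text
time_s: 4.9
tcp_pos: [0.4511, -0.2296, 0.1304]
tool_rot: [3.14, 0.002, 3.04]
ft_force: [-0.1, 4.7, 5.9]
width: 0.276
finger_force: 58.9
```

Request:
move_arm([
  [-0.0023,0.0002,0.0044,0,255],
  [-0.0023,0.0002,0.0044,0,255],
  [-0.0023,0.0002,0.0044,0,255],
  [-0.0023,0.0002,0.0044,0,255],
  [-0.0023,0.0003,0.0044,0,255],
  [-0.0023,0.0002,0.0044,0,255],
  [-0.0023,0.0003,0.0044,0,255],
  [-0.0023,0.0002,0.0044,0,255],
  [0,0,0.02,0,255],
  [0,0,0.02,0,255],
  [0,0,0.02,0,255],
  [0,0,0,0,255],
])

```text
time_s: 6.1
tcp_pos: [0.4337, -0.2297, 0.228]
tool_rot: [-3.139, 0.006, 3.041]
ft_force: [0.4, -1.2, -2.3]
width: 0.273
finger_force: 59.3
```

Run:
```python
from h import *
s=vision.get_image('scene');t=vision.get_image('top')
a=s[220:370,310:510];b=t[170:282,330:480]
cv2.imwrite('pics/m3.png',np.hstack([cv2.resize(a,(400,300),interpolation=2),cv2.resize(b,(400,300),interpolation=2)]))
```

```text
(no output)
```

View pics/m3.png

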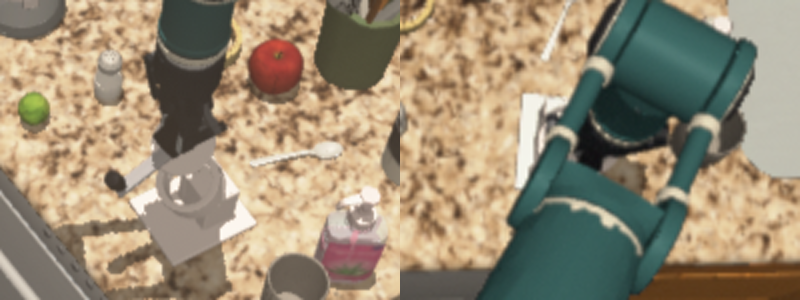

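The crank is out of the stand and held, still tilted 28°. Pressing it down on the clear counter between the stand and the salt shaker should swing it upright in the pads, because the low arm end touches first.

Request:
move_arm([
  [0.006,0.03,0,0,255],
  [0.006,0.03,0,0,255],
  [0.006,0.03,0,0,255],
  [0.006,0.03,0,0,255],
  [0,0.005,-0.02,0,255],
  [0,0,-0.03,0,255],
  [0,0,-0.03,0,255],
  [0,0,-0.03,0,255],
  [0,0,-0.02,0,255],
  [0,0,-0.01,0,255],
  [0,0,0,0,255],
], force=30)

```text
time_s: 7.3
tcp_pos: [0.4536, -0.1029, 0.0819]
tool_rot: [3.141, -0.005, 3.041]
ft_force: [-0.5, -0.7, -1.8]
width: 0.271
finger_force: 59.2
```

Request:
move_arm([
  [0,0,-0.004,0,255],
  [0,0,-0.004,0,255],
  [0,0,-0.004,0,255],
  [0,0,-0.004,0,255],
  [0,0,0,0,255],
])

```text
time_s: 7.8
tcp_pos: [0.4587, -0.1037, 0.0705]
tool_rot: [3.141, 0.005, 3.04]
ft_force: [2.1, 2.2, 4.0]
width: 0.269
finger_force: 58.7
```

Request:
move_arm([
  [0,0,-0.002,0,240],
  [0,0,-0.003,0,255],
  [0,0,-0.003,0,255],
  [0,0,-0.003,0,255],
  [0,0,0,0,255],
], force=25)

```text
time_s: 8.3
tcp_pos: [0.4644, -0.1047, 0.0628]
tool_rot: [-3.141, 0.017, 3.039]
ft_force: [8.9, 2.5, 11.8]
width: 0.27
finger_force: 59.9
```

Request:
move_arm([
  [0,0,-0.003,0,255],
  [0,0,-0.003,0,255],
  [0,0,-0.003,0,255],
  [0,0,0,0,255],
  [0,0,0,0,150],
  [0,0,0,0,150],
  [0,0,0,0,150],
  [0,0,0,0,150],
], force=25)

```text
time_s: 9.1
tcp_pos: [0.455, -0.1033, 0.0478]
tool_rot: [3.141, -0.002, 3.041]
ft_force: [0.8, -0.3, 0.1]
width: 0.419
finger_force: 0.0
```

Run:
```python
from h import *
s=vision.get_image('scene');t=vision.get_image('top')
a=s[190:340,270:470];b=t[170:282,280:430]
cv2.imwrite('pics/m4.png',np.hstack([cv2.resize(a,(400,300),interpolation=2),cv2.resize(b,(400,300),interpolation=2)]))
```

```text
(no output)
```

View pics/m4.png

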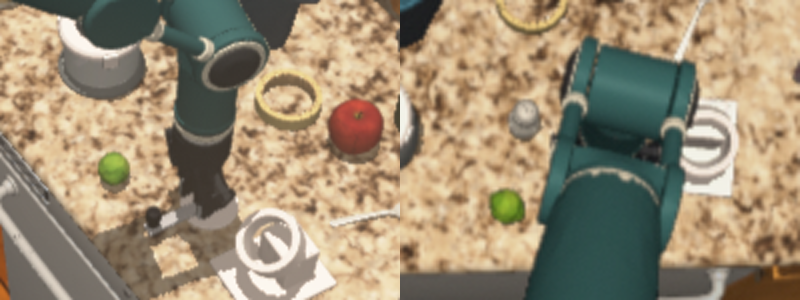

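Run:
```python
from h import *
k=onz('scene',346,298,.05);print(k, onz('scene',270+119.5-.5,190+106-.5,.02))
x=np.array([.9945,-.1045]);print('axis guess',k[:2]+.088*x)
```

```text
[ 0.39090214 -0.09337552  0.05      ] [ 0.50323211 -0.13859039  0.02      ]
axis guess [ 0.47841814 -0.10257152]
```

Request:
move_arm([
  [0.011,-0.001,0,0,150],
  [0.011,-0.001,0,0,150],
  [0,0,0,0,150],
  [0,0,0,0,255],
  [0,0,0,0,255],
  [0,0,0,0,255],
  [0,0,0,0,255],
  [0,0,0.03,0,255],
  [0,0,0.03,0,255],
  [0,0,0.03,0,255],
  [0,0,0.03,0,255],
  [0,0,0.03,0,255],
  [0,0,0,0,255],
  [0,0,0,0,255],
], force=80)

```text
time_s: 10.6
tcp_pos: [0.4771, -0.1053, 0.1978]
tool_rot: [3.142, -0.001, 3.041]
ft_force: [0.2, -0.4, -3.5]
width: 0.269
finger_force: 79.0
```

Run:
```python
from h import *
s=vision.get_image('scene')
cv2.imwrite('pics/m5.png',cv2.resize(s[150:340,260:460],(800,600) and (600,570),interpolation=2))
```

```text
(no output)
```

View pics/m5.png

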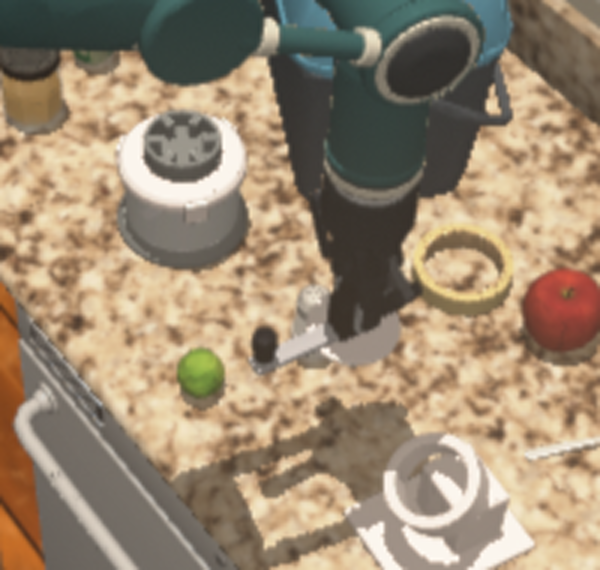

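Run:
```python
from h import *
p=r.get_obs()['tcp_pos']; x=np.array([.9945,-.1045]); K=lambda a,b:(260+a/3-.3,150+b/3-.3)
k=onz('scene',*K(264,342),.2);print(k,'axis-tcp',k[:2]+.088*x-p[:2])
# predicted flange ellipse (underside z .167) in m5 pixels if axis = tcp+dx
for dx in(-.005,0,.005):
  c=np.r_[p[:2]+dx*x,.168]
  q=np.array([(proj('scene',c+.04*np.array([np.cos(a),np.sin(a),0]))-[260,150])*3 for a in np.linspace(0,6.28,90)])
  print(dx,'right',q[:,0].max(),'bottom',q[:,1].max())
I=cv2.imread('pics/m5.png')
# tooth directions on drive from this picture's source
```

```text
[ 0.39066073 -0.09285582  0.2       ] axis-tcp [0.00188208 0.00306383]
-0.005 right 394.63686390378183 bottom 367.1362073316527
0 right 399.6124223590035 bottom 364.74094058245356
0.005 right 404.5781664972264 bottom 362.35046909473647
```

Run:
```python
from h import *
from scipy.optimize import least_squares
E=[]
for n,(u,v) in(('top',(265,212)),('scene',(321,198))):
    im=cv2.imread(f'pics/{n}0.png'); w=28
    c=cv2.resize(im[v-w:v+w,u-w:u+w],None,fx=4,fy=4,interpolation=cv2.INTER_CUBIC)
    g=(cv2.cvtColor(c,cv2.COLOR_BGR2GRAY)<190).astype(np.uint8)
    N,l,st,ce=cv2.connectedComponentsWithStats(g); i=l[w*4,w*4]; 
    if i==0: i=1+st[1:,4].argmax()
    m=(l==i).astype(np.uint8); ct=max(cv2.findContours(m,0,1)[0],key=cv2.contourArea)[:,0]; h=cv2.convexHull(ct)[:,0]/4.+[u-w,v-w]-.375
    print(n,h.min(0),h.max(0))
    def pred(c):  # extents of rim circle at measured plane
        q=np.array([proj(n,[c[0]+.038*np.cos(a),c[1]+.038*np.sin(a),.119]) for a in np.linspace(0,2*np.pi,120)])
        return np.array([q[:,0].min(),q[:,0].max(),q[:,1].min()])
    o=np.array([h[:,0].min(),h[:,0].max(),h[:,1].min()])
    s=least_squares(lambda c:pred(c)-o,[.508,.191]); print(s.x,s.fun)
```

```text
top [253.125 200.125] [276.625 223.625]
[0.50726983 0.19184366] [ 0.09810193 -0.09810791  0.00100677]
scene [292.625 169.625] [348.375 225.375]Traceback (most recent call last):
  File "<stdin>", line 16, in <module>
    return func(*args, **kwargs)
    result = trf(vector_fun.fun, vector_fun.jac, x0, f0, J0, lb, ub, ftol, xtol,
                 gtol, max_nfev, x_scale, loss_function, tr_solver,
                 tr_options.copy(), verbose, callback=callback_wrapped)
    return trf_no_bounds(
        fun, jac, x0, f0, J0, ftol, xtol, gtol, max_nfev, x_scale,
        loss_function, tr_solver, tr_options, verbose, callback=callback)
    J = jac(x)
    self._update_jac()
    ~~~~~~~~~~~~~~~~^^
    self.J = self.jac_wrapped(xp_copy(self.x), f0=self.f)
             ~~~~~~~~~~~~~~~~^^^^^^^^^^^^^^^^^^^^^^^^^^^^
    J, dct = approx_derivative(
             ~~~~~~~~~~~~~~~~~^
        self.fun,
        ^^^^^^^^^
    ...<2 lines>...
        **self.finite_diff_options,
        ^^^^^^^^^^^^^^^^^^^^^^^^^^^
    )
    ^
    J, _nfev = _dense_difference(fun_wrapped, x0, f0, h,
               ~~~~~~~~~
[... 292 characters left out ...]
    f = np.atleast_1d(self.fun(x, *self.args, **self.kwargs))
                      ~~~~~~~~^^^^^^^^^^^^^^^^^^^^^^^^^^^^^^
    return np.atleast_1d(self.fun(x))
                         ~~~~~~~~^^^
    return self.f(x, *self.args, **self.kwargs)
           ~~~~~~^^^^^^^^^^^^^^^^^^^^^^^^^^^^^^
  File "<stdin>", line 16, in <lambda>
  File "<stdin>", line 13, in pred
  File "h.py", line 16, in proj
    K,T=cal(n); q=K@(T[:3,:3]@np.asarray(p)+T[:3,3]); return q[:2]/q[2]
        ~~~^^^
  File "h.py", line 4, in cal
    c=vision.calibration(n); K=np.array([[c['fx'],0,c['cx']],[0,c['fy'],c['cy']],[0,0,1]]); return K,np.array(c['world_to_cam'])
ValueError: time passes only in moves, steps and waits
```

The crank is upright in the gripper, with its axis within about 1 mm of the TCP. The drive is at about (0.508, 0.192) and its gaps are at a yaw of about -3° (mod 60). I'll carry the crank over.

Request:
move_arm([
  [0.003,0.03,0,1,255],
  [0.003,0.03,0,1,255],
  [0.003,0.03,0,0,255],
  [0.003,0.03,0,0,255],
  [0.003,0.03,0,0,255],
  [0.003,0.03,0,0,255],
  [0.003,0.03,0,0,255],
  [0.003,0.03,0,0,255],
  [0.003,0.03,0,0,255],
  [0.003,0.027,0,0,255],
  [0,0,0,0,255],
  [0,0,-0.01,0,255],
  [0,0,-0.01,0,255],
  [0,0,0,0,255],
  [0,0,0,0,255],
])

```text
time_s: 12.15
tcp_pos: [0.5071, 0.1903, 0.1771]
tool_rot: [-3.141, -0.002, 3.075]
ft_force: [0.8, 0.0, -2.2]
width: 0.27
finger_force: 79.4
```

Request:
move_arm([
  [0,0.001,-0.004,0,255],
  [0,0,-0.004,0,255],
  [0,0,-0.003,0,255],
  [0,0,-0.002,0,255],
  [0,0,-0.002,0,255],
  [0,0,0,0,255],
])

```text
time_s: 12.75
tcp_pos: [0.5092, 0.1928, 0.1645]
tool_rot: [3.14, 0.003, 3.077]
ft_force: [3.0, 1.2, -1.0]
width: 0.273
finger_force: 79.5
```

Request:
move_arm([
  [0,0,-0.002,0,255],
  [0,0,-0.002,0,255],
  [0,0,-0.002,0,255],
  [0,0,0,0,255],
])

```text
time_s: 13.15
tcp_pos: [0.5098, 0.1933, 0.1579]
tool_rot: [3.14, 0.004, 3.077]
ft_force: [5.4, 1.4, -1.0]
width: 0.269
finger_force: 79.4
```

Request:
move_arm([
  [0.001,0,-0.002,0,255],
  [0.001,0,-0.002,0,255],
  [0,0,-0.002,0,255],
  [0,0,-0.002,0,255],
  [0,0,0,0,255],
])

```text
time_s: 13.65
tcp_pos: [0.5108, 0.1928, 0.1507]
tool_rot: [3.141, 0.002, 3.076]
ft_force: [3.7, 2.2, 6.2]
width: 0.271
finger_force: 80.7
```

Request:
move_arm([
  [0.0005,0,-0.002,0,255],
  [0,0,-0.002,0,255],
  [0,0,0,0,255],
])

```text
time_s: 13.95
tcp_pos: [0.511, 0.1928, 0.1505]
tool_rot: [3.141, 0.001, 3.076]
ft_force: [-8.0, -0.8, 27.0]
width: 0.269
finger_force: 83.6
```

It stops firmly at the home height. I'll ease the pressure and crank clockwise.

Request:
move_arm([
  [0,0,0.003,0,255],
  [0,0,0,-3,255],
  [0,0,0,-6,255],
  [0,0,0,-6,255],
  [0,0,0,-6,255],
  [0,0,0,-6,255],
  [0,0,0,-6,255],
  [0,0,0,-6,255],
  [0,0,0,-6,255],
  [0,0,0,-6,255],
  [0,0,0,-6,255],
  [0,0,0,-6,255],
  [0,0,0,-6,255],
  [0,0,0,-6,255],
  [0,0,0,-6,255],
  [0,0,0,-6,255],
  [0,0,0,-6,255],
  [0,0,0,-6,255],
  [0,0,0,-6,255],
  [0,0,0,0,255],
])

```text
time_s: 15.95
tcp_pos: [0.5108, 0.1939, 0.1506]
tool_rot: [3.141, -0.003, 1.241]
ft_force: [-1.4, 3.8, 11.4]
width: 0.268
finger_force: 81.4
```

Request:
move_arm([
  [0,0,0.001,0,255],
  [0,0,0,0,100],
  [0,0,0,0,60],
  [0,0,0,0,60],
  [0,0,0,0,60],
  [0,0,0.01,0,60],
  [0,0,0.02,0,60],
  [0,0,0.03,0,60],
  [0,0,0.03,0,60],
  [0,0,0.03,0,60],
  [-0.02,-0.03,0.01,0,60],
  [-0.02,-0.04,0,0,60],
  [-0.01,-0.04,0,0,60],
  [0,-0.04,0,0,60],
  [0,-0.04,0,0,60],
  [0,-0.04,0,0,60],
  [0,-0.03,0,0,60],
  [0,0,0,0,60],
])

```text
time_s: 17.75
tcp_pos: [0.4603, -0.0707, 0.2803]
tool_rot: [3.14, 0.001, 1.239]
ft_force: [-0.7, 0.3, 0.1]
width: 0.761
finger_force: 0.0
```

Run:
```python
from h import *
s=vision.get_image('scene');t=vision.get_image('top')
a=s[130:430,220:520];b=t[140:290,170:370]
cv2.imwrite('pics/m6.png',np.hstack([cv2.resize(a,(400,400),interpolation=2),cv2.resize(b,(400,300),interpolation=2)[:400] if 0 else cv2.copyMakeBorder(cv2.resize(b,(400,300),interpolation=2),0,100,0,0,0)]))
```

```text
(no output)
```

View pics/m6.png

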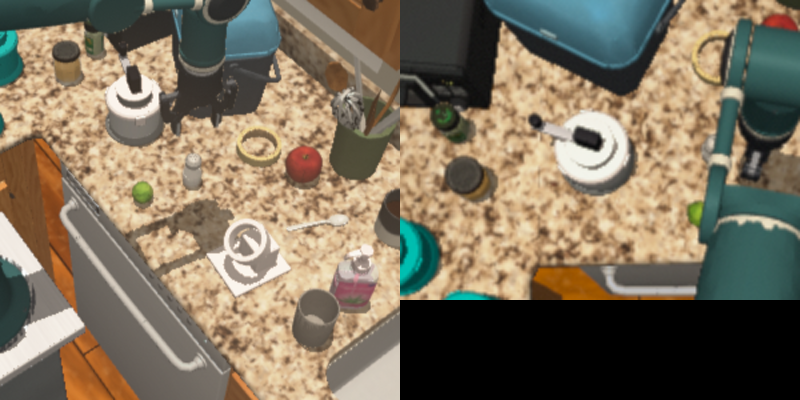

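The picture shows the crank on the white chopper, level and seated (top crop 588,140), with its arm now pointing left (knob at 537,122). It has turned about 105° clockwise, the gripper is clear and the other things haven't moved.

```bash
python3 -c "
from bench import job
print(job.sign_off())"
```

```text
the job is handed in; nothing more can be done
None
```

The crank is fully home on the white chopper's drive, turned about 105° clockwise and released with the gripper clear; nothing else in the last picture had moved, and I handed the job in at about 18 s.

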